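# Clamp the chip in its holder

## Task

Clamp the chip in its holder: with the side of a finger, push the clamp strap round over the chip until it is fully home against its stop, then push the cam lever all the way down to lock it. Keep the lever up until the strap is home, do not touch the chip carrier in the nest, and leave the other things on the bench where they are.

Things in the scene. Friction and masses are not known exactly. Their poses are not given: they have to be found in the camera images.
- holder: Chip holder: black base plate 170 x 140 x 18 mm standing fixed on the bench, origin at the centre of its underside, z up. Its x runs along the clamped strap: the strap's pivot is at its +x end (x = +55 mm, y = 0), the cam lever at its -x end, which more or less faces the robot. On top (z = 18 mm) a chip carrier lies in a nest of low rails at the centre (carrier top at z = 32 mm). A bracket for the cam lever, x -85 to -73, y -13 to +13 mm, rises to z = 68 mm.
- strap (a joint): Swing of the clamp strap about its upright pivot, rad: 0 = fully home, against its stop, lying across the chip with its free end under the cam; grows to 1.5 as it is swung aside over the holder's +y side. At value s the strap points from the pivot along (-cos s, +sin s) in the holder's x, y. Light friction: about 2 N at the thumb screw; it stays where it is left.
- strap_pivot (a point): Point on the strap's upright pivot axis at the strap's mid thickness: 55, 0, 43 mm in the holder's frame. The strap is an steel bar 125 mm long from the pivot, 22 mm wide and 10 mm thick (z 38 to 48 mm).
- strap_screw (a point): Centre of the steel thumb screw standing on the strap, 16 mm in diameter, z 48 to 78 mm, 55 mm from the pivot; this point is at z = 63 mm. It is rigid with the strap, so pushing its side (or the strap's edge) swings the strap.
- lever (a joint): Cam lever, rad: 0 = raised, leaning 0.2 rad from upright toward the holder's -y; grows as the lever is pushed over and down toward the holder's -y side; 1.3 = fully down, nearly level, against its stop. Stiff hinge, about 3 N at the handle; it stays where it is left.
- lever_hinge (a point): Centre of the cam on the lever's axle: -62, 0, 60 mm in the holder's frame; the axle runs along the holder's x. The steel cam has a radius of 10 mm.
- lever_end (a point): Middle of the free end of the lever, 70 mm from the axle. The lever is 8 mm thick; its outer 46 mm are a black plastic handle 18 mm wide along the axle. At joint value q it points from the axle along (0, -sin(q+0.2), cos(q+0.2)) in the holder's frame.
- chip_mid (a point): Centre of the white chip carrier with a glass chip, 45 x 80 x 14 mm, lying loose in the holder's nest.
- spare_mid (a point): Bystander: centre of a spare carrier of the same kind, 45 x 80 x 14 mm, lying on the bench at the holder's +y side.
- vial_mid (a point): Bystander: centre of a small capped amber vial, 24 mm in diameter, 50 mm high, at the holder's -y side.
- jar_mid (a point): Bystander: centre of a white jar with a black cap, 46 mm in diameter, 60 mm high, at the holder's -y side.
- slidebox_mid (a point): Bystander: centre of a grey slide box, 87 x 107 x 33 mm.
- beaker_mid (a point): Bystander: centre of a glass beaker, 72 mm in diameter, 85 mm high.
- marker_mid (a point): Bystander: middle of a marker pen lying on the bench, 130 mm long, 15 mm thick.
- wash_mid (a point): Bystander: a white bottle, 68 mm in diameter, 160 mm high; point 80 mm up.
There are look-alikes about, which are no part of the job. What is shaped like the holder but green is not meant.

How it is judged:
By the outcome, as a careful person would: the job done as asked, in the order asked, and still so for the second after the job is handed in, with the robot touching nothing.
It also fails if it takes over 40 s, if anything falls off the work surface, if the arm or the gripper's body presses on something with over 40 N, if the wrist force passes 120 N, or if a joint passes its speed limit or range.

## Robot

A 7-joint arm with a two-finger parallel gripper is mounted at the origin on the work surface. World frame = base frame: x ahead of the robot, y to its left, z up, the work surface at z = 0. Lengths are in m, angles in degrees, forces in N, time in s.
With the tool pointing down it reaches from about 0.425 to 0.875 m from the base axis. Payload 4.7 kg.
Tool frame: the origin (TCP) lies at the very end of the fingers, on their centre line; the grasp point (between the pads) lies 19 mm behind it; z points along the fingers, y is the line along which they close (so a half turn about z gives the same grasp; the last joint's range is limited). The gripper opens to 87 mm and grips with 3 to 60 N. Pads are 19 mm wide; open, the fingers measure 117 mm over their backs; the gripper's body (75 mm by 190 mm) begins 51 mm behind the grasp point.
Start: joints at [70.308, 18.392, -4.016, 83.108, 1.295, 78.541, -3.26], TCP at [0.228, -0.609, 0.188] pointing down, gripper open.
Joint ranges: [-163.93, 163.93], [-17.29, 119.83], [-79.2, 71.16], [3.27, 140.29], [-89.18, 269.18], [5.43, 117.66], [-154.24, 154.24]. Speed limits (degrees/s): [147.25, 147.25, 180, 180, 180, 180, 180].

## Interface

Orientations are given as [roll, pitch, yaw] about the fixed x, y, z axes, in that order (R = Rz(yaw) Ry(pitch) Rx(roll)).
In Python, from cell import get_obs, eyes, env gives the robot as it stands.
- The arm moves only by the tool servo_tool, never from a script. Its argument "series" is a list that holds one entry, the list of rows, each a list of 7 numbers: the shift along the tool's x, y, z in units of 300 mm (1.0 is 300 mm), then the turn, a rotation vector about the tool's x, y, z in units of pi rad (1.0 is pi rad), then the opening, from 0 (shut) to 1 (fully open). In form: [[[tx, ty, tz, wx, wy, wz, gripper], ...]]. A call has 1 to 12 rows; each row is the pose to reach, as a shift and turn from the pose commanded when the call began, along the tool's axes at that moment, turning the shorter way round; what a row does not reach only later rows make up. A row lasts 1/12 s, in which the tool goes at most 41.7 mm and 7.16 degrees, less where a joint would pass 70% of its speed; a pose out of reach is approached as far as the arm can. A call with a number of a shift or a turn outside -1 to 1 is refused whole. A call with a gripper value outside its range is refused whole. The fingers move at their own pace and stop on an object; "grip_force" is the grip in N (left out, the last holds). Time passes only in rows, so rows that repeat a pose let the fingers close. It gives the time, the measured TCP pose, the force, the opening and the grip force at its end, in the units of the state.
- get_obs(): the state, without advancing time (a new reading comes with each control period).
- eyes.read_camera(name): name is "scene" or "top"; returns a dict with "frame" (400x640x3 uint8, red, green, blue), "depth" (400x640 float32, m along the optical axis (not along the pixel's ray), 0 where there is no reading), "fx", "fy", "cx", "cy" (pixels), "distortion" ([k1, k2, p1, p2, k3] as OpenCV has them; the pictures are not rectified), "origin" and "rotation" of the camera in the world. Camera axes: x right, y down, z forward; pixel columns grow to the right and rows downward; lengths in m; the calibration is good to about 2 mm. A picture is of the moment at which its call begins.
- env.sign_off(): hands the job in; it is judged then, once.
The state is a dict: "time_s": time; "qpos": joint angles; "joint_velocities": joint speeds; "effort": joint torques, N m; "tool_pos": TCP position; "tool_rot": TCP orientation; "force": force on the tool from outside, world axes, zero at the start; "wrist_torque": the same for the moment, N m; "grip_width": finger opening in m; "grasp_force": force on a finger pad.
Only numpy, scipy, OpenCV 4.12 (cv2) and the standard library are available. Lean on these libraries where they do the work, as an engineer would, in place of code of your own. Each camera call takes 0.05 s, during which the arm holds its last target. There are 200 camera calls.

## Working session

There is one attempt and no reset: what is moved stays moved. The work goes in short steps, Python scripts to look and compute and a tool call to move; the robot and the scene stay as the last step left them, time stands still between calls to the robot, and variables do not carry over. Pictures are saved under pics/ and viewed, at most 12 in all, crops included, and the job is handed in when it is done.

Besides the shell and the picture viewer there is one more tool, called after ">>>" in YAML: its name, and indented under it one key for each argument. servo_tool: Moves the arm, as the interface text tells. Shifts and turns lie within -1 to 1; 1 stands for 300 mm of shift or pi rad of turn. Its arguments: {"type":"object","properties":{"series":{"type":"array"},"grip_force":{"type":"number"}},"required":["series"]}

```bash
mkdir -p pics; cat > h.py <<'E'
import numpy as np, cv2
from cell import get_obs, eyes, env
def cam(n):
    c=eyes.read_camera(n); c={k:(np.array(v) if isinstance(v,(list,tuple)) else v) for k,v in c.items()}
    c['K']=np.array([[c['fx'],0,c['cx']],[0,c['fy'],c['cy']],[0,0,1.]]); return c
def rays(c,uv):
    p=cv2.undistortPoints(np.float64(uv).reshape(-1,1,2),c['K'],np.float64(c['distortion']))[:,0]
    return np.c_[p,np.ones(len(p))]
def plane(c,uv,z):
    d=rays(c,uv)@np.array(c['rotation']).T; o=np.array(c['origin'])
    return o+d*((z-o[2])/d[:,2])[:,None]
def deep(c,uv):
    uv=np.int32(uv).reshape(-1,2); d=c['depth'][uv[:,1],uv[:,0]]
    return np.array(c['origin'])+(rays(c,uv)*d[:,None])@np.array(c['rotation']).T
def proj(c,P):
    R=np.array(c['rotation']).T; t=-R@np.array(c['origin'])
    return cv2.projectPoints(np.float64(P).reshape(-1,1,3),cv2.Rodrigues(R)[0],t,c['K'],np.float64(c['distortion']))[0][:,0]
E
python3 - <<'E'
from h import *
for n in('scene','top'):
    c=cam(n); cv2.imwrite(f'pics/{n}0.png',c['frame'][:,:,::-1]); print(n,c['origin'],c['rotation'],c['fx'],c['distortion'])
print(get_obs())
E
```

```text
scene [ 1.53358516 -0.20865962  1.30709418] [-138.96952331    0.23531165   77.91096989] 505.5024447079619 [-0.13720239  0.          0.          0.          0.        ]
top [0.33311702 0.00554084 1.02716283] [-167.76824483   -0.19972711  -88.13099156] 390.11662168606773 [0.01422504 0.         0.         0.         0.        ]
{'time_s': 0.1, 'qpos': array([70.30975933, 18.43473812, -4.01736478, 83.16930415,  1.29306046,
       78.53972361, -3.26143564]), 'joint_velocities': array([ 0.01711654, -0.0194777 , -0.02583438, -0.08000918, -0.054519  ,
        0.041019  , -0.06960035]), 'effort': array([ 1.54096761e-04, -4.92574382e+01, -4.05533239e-01, -3.13400567e+01,
       -6.40205084e-02,  3.94583435e-02,  7.42506336e-05]), 'tool_pos': array([ 0.22740065, -0.60832625,  0.18695981]), 'tool_rot': array([-1.79901367e+02,  2.99661298e-03,  2.04997857e+01]), 'force': array([-0.25973327, -0.52535458,  0.06964084]), 'wrist_torque': array([-0.00541264, -0.03026454,  0.0021764 ]), 'grasp_force': 0.0, 'grip_width': 0.08680391590577047}
```

View pics/scene0.png

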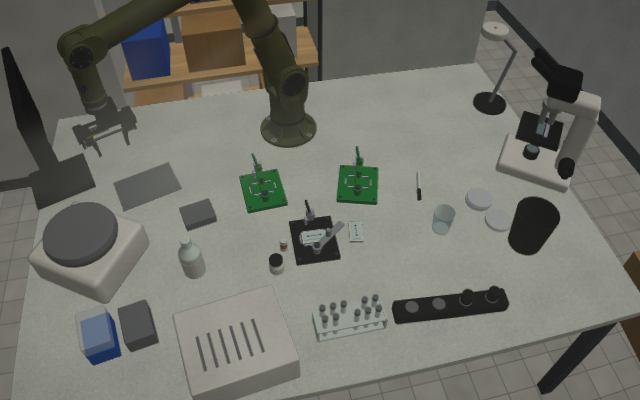

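View pics/top0.png

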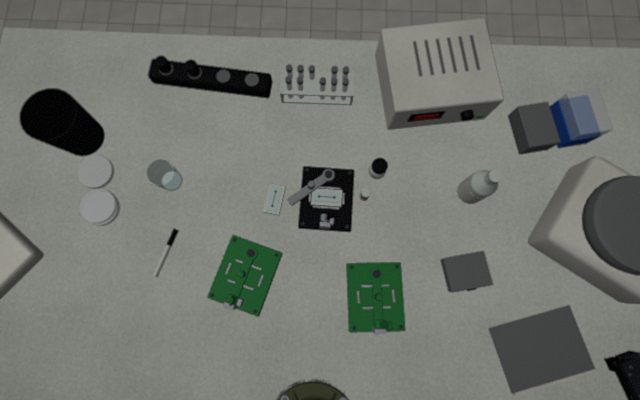

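The scene shows the black holder around (315,240), with the green look-alikes at (263,190) and (358,184). In the top view the holder is at (327,199). The strap pivot is near (328,174), its free end is near (291,203), and the cam lever is at (327,221). The jar at (378,167) and the vial at (365,195) stand on the −y side.

```bash
cat >> h.py <<'E'
from scipy.spatial.transform import Rotation as Rn
_cam=cam
def cam(n):
    c=_cam(n); c['rotation']=Rn.from_euler('xyz',c['rotation'],degrees=True).as_matrix(); return c
E
python3 - <<'E'
from h import *
c=cam('top'); f=c['frame']; g=f.max(2)
m=(g<45).astype(np.uint8); m[:, :292]=0; m[:,357:]=0; m[:160]=0; m[240:]=0
cn=max(cv2.findContours(m,0,2)[0],key=cv2.contourArea)
r=cv2.minAreaRect(cv2.convexHull(cn)); b=cv2.boxPoints(r); print(r)
P=plane(c,b,.018); print(P.round(4)); print('centre',P.mean(0), np.linalg.norm(np.diff(P,axis=0),axis=1))
crop=cv2.resize(f[150:250,260:400],None,fx=5,fy=5,interpolation=cv2.INTER_CUBIC); cv2.imwrite('pics/tc.png',cv2.convertScaleAbs(crop[:,:,::-1],alpha=1.5))
s=cam('scene'); crop=cv2.resize(s['frame'][190:280,260:380],None,fx=6,fy=6,interpolation=cv2.INTER_CUBIC); cv2.imwrite('pics/sc.png',cv2.convertScaleAbs(crop[:,:,::-1],alpha=1.5))
E
```

```text
((325.89691162109375, 198.85540771484375), (51.587120056152344, 61.183433532714844), 3.1798300743103027)
[[ 0.4825  0.0543  0.018 ]
 [ 0.6491  0.0522  0.018 ]
 [ 0.6457 -0.0869  0.018 ]
 [ 0.4794 -0.0802  0.018 ]]
centre [ 0.56417129 -0.01517606  0.018     ] [0.16658194 0.13915986 0.16639456]
```

View pics/tc.png

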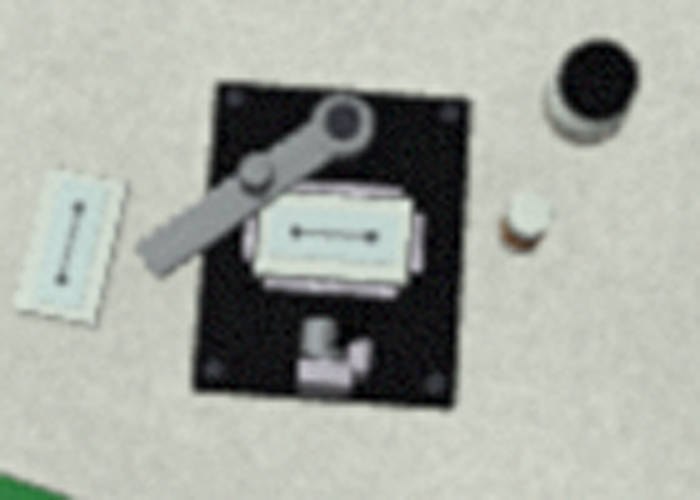

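View pics/sc.png

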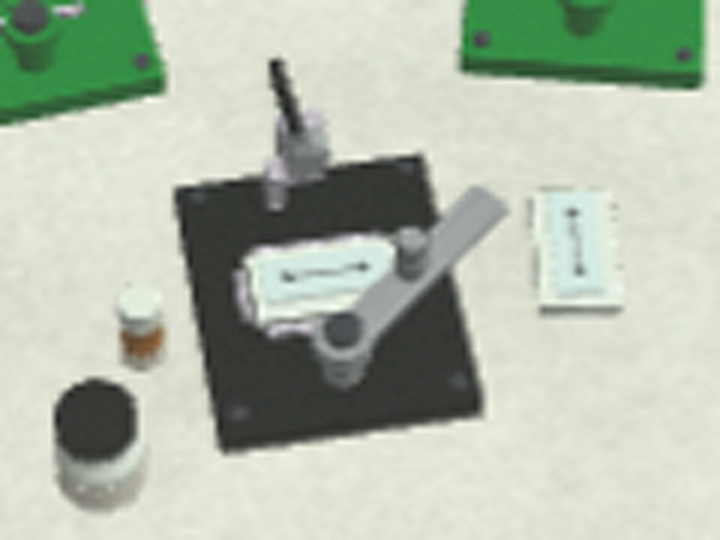

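```bash
cat >> h.py <<'E'
E
python3 - <<'E'
from h import *
c=cam('top'); q=lambda a:np.array(a,float)/5+[260,150]-0.4
P=plane(c,q([(218,83),(470,100),(453,408),(193,390)]),.018); print(P.round(4),np.linalg.norm(P-np.roll(P,-1,0),axis=1))
C=P.mean(0); ex=(P[0]+P[1]-P[2]-P[3]); yaw=np.degrees(np.arctan2(ex[1],ex[0])); print('C',C,'yaw',yaw)
ey=P[0]+P[3]-P[1]-P[2]; print('yaw from y',np.degrees(np.arctan2(-ey[0],ey[1])))
R=Rn.from_euler('z',yaw,degrees=True).as_matrix(); C[2]=0
tl=lambda X:((X-C)@R).round(4)
print('pivot',tl(plane(c,q([(345,118)]),.052)))
print('screw',tl(plane(c,q([(257,170)]),.078)))
e=plane(c,q([(140,248),(158,278)]),.048);print('end',tl(e), tl(e.mean(0)))
print('vialtop',tl(plane(c,q([(527,212)]),.05)),'jartop',tl(plane(c,q([(600,78)]),.06)),'spare',tl(plane(c,q([(72,247)]),.014)), 'chip',tl(plane(c,q([(335,236)]),.032)))
s=cam('scene'); z=lambda a:np.array(a,float)/6+[260,190]-.4
print('scene: corners',tl(plane(s,z([(175,188),(420,157),(483,412),(222,450)]),.018)),'screw',tl(plane(s,z([(412,235)]),.078)))
print('lever tip',tl(plane(s,z([(276,64)]),.06+.0686)), 'vial',tl(plane(s,z([(138,300)]),.05)),'jar',tl(plane(s,z([(95,418)]),.06)))
# depth
u=q([(345,118),(257,172),(200,220),(320,335),(527,212)]); print(tl(deep(c,u)))
E
```

```text
[[ 0.6511  0.0486  0.018 ]
 [ 0.6461 -0.0876  0.018 ]
 [ 0.4785 -0.0809  0.018 ]
 [ 0.4834  0.055   0.018 ]] [0.13629273 0.1677626  0.1359025  0.16777892]
C [ 0.56478691 -0.01623591  0.018     ] yaw -2.241960759204197
yaw from y -2.096483246396575
pivot [[ 0.0589 -0.0011  0.052 ]]
screw [[0.0208 0.0417 0.078 ]]
end [[-0.017   0.0995  0.048 ]
 [-0.032   0.0889  0.048 ]] [-0.0245  0.0942  0.048 ]
vialtop [[ 0.016 -0.098  0.05 ]] jartop [[ 0.0876 -0.1313  0.06  ]] spare [[-0.0116  0.1387  0.014 ]] chip [[ 0.0004 -0.0003  0.032 ]]
scene: corners [[-0.0799 -0.0684  0.018 ]
 [-0.0782  0.0682  0.018 ]
 [ 0.0963  0.068   0.018 ]
 [ 0.0963 -0.0684  0.018 ]] screw [[0.0217 0.0439 0.078 ]]
lever tip [[-0.0627 -0.0127  0.1286]] vial [[ 0.0175 -0.0998  0.05  ]] jar [[ 0.0949 -0.131   0.06  ]]
[[ 0.0579  0.0006  0.0568]
 [ 0.0196  0.0416  0.0787]
 [ 0.0011  0.0715  0.0497]
 [-0.0579  0.0058  0.0685]
 [ 0.0161 -0.0981  0.0497]]
```

```bash
cat >> h.py <<'E'
HC=np.array([.566,-.016,0]); HY=-2.2; HR=Rn.from_euler('z',HY,degrees=True)
def go(pts,yaw=HY):
    "tool-axis rows from the present pose to holder-frame points"
    o=get_obs(); T=Rn.from_euler('xyz',o['tool_rot'],degrees=True); p=o['tool_pos']
    print('holder TCP',(HR.inv().apply(p-HC)*1e3).round(1),'rot',o['tool_rot'].round(2),'F',HR.inv().apply(o['force']).round(1),'t',o['time_s'])
    w=(T.inv()*Rn.from_euler('xyz',[180,0,yaw],degrees=True)).as_rotvec()/np.pi
    for q in pts: print(q,(T.inv().apply(HR.apply(np.array(q)/1e3)+HC-p)/.3).round(4),w.round(4))
E
python3 -c "
from h import *
go([(22,90,190)])"
```

```text
holder TCP [-315.5 -605.3  187.6] rot [-1.7997e+02  1.0000e-02  2.0500e+01] F [ 0.4 -0.5  0.6] t 0.3
(22, 90, 190) [ 1.9322 -1.7039 -0.0072] [-2.000e-04  1.000e-04  1.261e-01]
```

>>> servo_tool:
  series:
    - [[0.96,-0.85,0,0,0,0.126,0],[0.96,-0.85,0,0,0,0.126,0],[0.96,-0.85,0,0,0,0.126,0],[0.96,-0.85,0,0,0,0.126,0],[0.96,-0.85,0,0,0,0.126,0],[0.96,-0.85,0,0,0,0.126,0],[0.96,-0.85,0,0,0,0.126,0],[0.96,-0.85,0,0,0,0.126,0],[0.96,-0.85,0,0,0,0.126,0],[0.96,-0.85,0,0,0,0.126,0],[0.96,-0.85,0,0,0,0.126,0],[0.96,-0.85,0,0,0,0.126,0]]

```text
time_s: 1.3
tool_pos: [0.408, -0.2693, 0.1882]
tool_rot: [179.9, 0.0, -2.1]
force: [-0.4, -0.8, 0.5]
grip_width: 0.0149
grasp_force: 0.0
```

```bash
python3 -c "
from h import *
go([(22,90,190)])"
```

```text
holder TCP [-148.1 -259.1  188.2] rot [ 1.7993e+02  1.0000e-02 -2.1000e+00] F [-0.3 -0.8  0.5] t 1.3
(22, 90, 190) [ 0.5691 -1.1628 -0.0076] [0.0004 0.     0.0006]
```

>>> servo_tool:
  series:
    - [[0.57,-1,0,0,0,0,0],[0.57,-1,0,0,0,0,0],[0.57,-1,0,0,0,0,0],[0.57,-1,0,0,0,0,0],[0.57,-1,0,0,0,0,0],[0.57,-1,0,0,0,0,0],[0.57,-1,0,0,0,0,0],[0.57,-1,0,0,0,0,0],[0.57,-1,0,0,0,0,0],[0.57,-1,0,0,0,0,0],[0.57,-1,0,0,0,0,0]]

```text
time_s: 2.22
tool_pos: [0.5903, 0.022, 0.1871]
tool_rot: [179.9, 0.1, -2.3]
force: [1.1, 0.2, 0.4]
grip_width: 0.0004
grasp_force: 0.0
```

```bash
python3 - <<'E'
from h import *
go([(22,85,190),(22,85,58)])
s=cam('scene'); cv2.imwrite('pics/s1.png',cv2.convertScaleAbs(cv2.resize(s['frame'][150:280,240:400,::-1],None,fx=4.5,fy=4.5,interpolation=cv2.INTER_CUBIC),alpha=1.5))
E
```

```text
holder TCP [ 22.8  38.9 187.1] rot [ 1.7994e+02  9.0000e-02 -2.2700e+00] F [1.1 0.3 0.4] t 2.2167
(22, 85, 190) [-0.003  -0.1538 -0.0098] [ 0.0003  0.0005 -0.0004]
(22, 85, 58) [-0.0023 -0.1542  0.4302] [ 0.0003  0.0005 -0.0004]
```

View pics/s1.png

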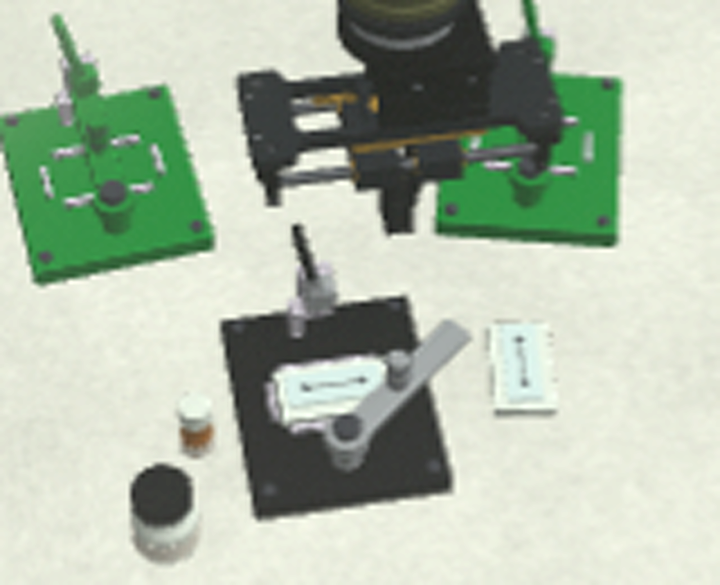

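The gripper's fingers are closed at (400,215) in the crop. Its wide body runs along the holder's y and stays clear of the lever at (300,240). I'm lowering it on the +y side of the screw.

>>> servo_tool:
  series:
    - [[0,-0.165,0,0,0,0,0],[0,-0.165,0,0,0,0,0],[0,-0.165,0.1,0,0,0,0],[0,-0.165,0.2,0,0,0,0],[0,-0.165,0.3,0,0,0,0],[0,-0.165,0.4,0,0,0,0],[0,-0.165,0.43,0,0,0,0],[0,-0.165,0.43,0,0,0,0],[0,-0.165,0.43,0,0,0,0]]

```text
time_s: 3.02
tool_pos: [0.5927, 0.072, 0.0598]
tool_rot: [180.0, -0.0, -2.3]
force: [0.5, 0.4, -0.2]
grip_width: 0.0006
grasp_force: 0.0
```

```bash
python3 - <<'E'
from h import *
go([(21,75,58),(21,65,58),(17,59,58),(11,50,58),(6,42,58),(3,34,58),(1,28,58)])
s=cam('scene'); cv2.imwrite('pics/s2.png',cv2.convertScaleAbs(cv2.resize(s['frame'][170:280,250:390,::-1],None,fx=5,fy=5,interpolation=cv2.INTER_CUBIC),alpha=1.5))
E
```

```text
holder TCP [23.3 89.  59.8] rot [ 1.7997e+02 -3.0000e-02 -2.3000e+00] F [ 0.5  0.4 -0.2] t 3.0167
(21, 75, 58) [-0.0075  0.0465  0.0059] [ 0.0002 -0.0002 -0.0005]
(21, 65, 58) [-0.0074  0.0799  0.0059] [ 0.0002 -0.0002 -0.0005]
(17, 59, 58) [-0.0207  0.0999  0.0059] [ 0.0002 -0.0002 -0.0005]
(11, 50, 58) [-0.0407  0.1299  0.0059] [ 0.0002 -0.0002 -0.0005]
(6, 42, 58) [-0.0573  0.1566  0.006 ] [ 0.0002 -0.0002 -0.0005]
(3, 34, 58) [-0.0673  0.1833  0.006 ] [ 0.0002 -0.0002 -0.0005]
(1, 28, 58) [-0.0739  0.2033  0.006 ] [ 0.0002 -0.0002 -0.0005]
```

View pics/s2.png

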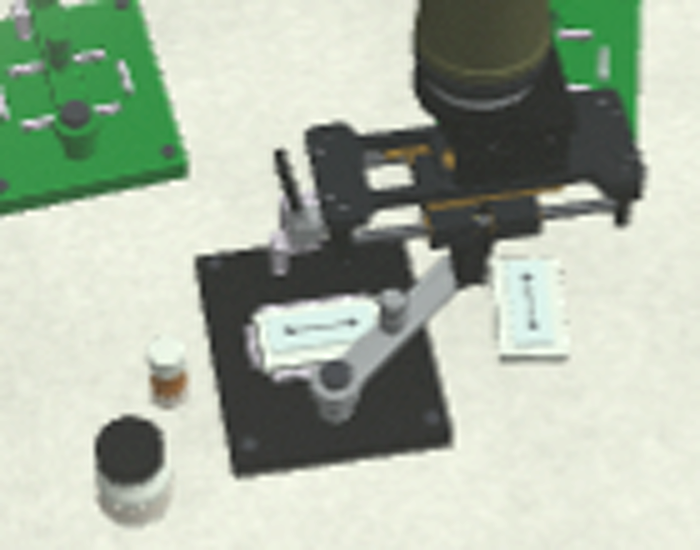

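```bash
python3 - <<'E'
from h import *
s=cam('scene'); H=lambda a:HR.apply(np.array(a)/1e3)+HC
P=[(23.3,89,59.8),(23.3+9.5,89-15,59.8),(23.3-9.5,89+15,59.8),(0,95,130),(-15,-6,130),(60,-6,130),(60,-6,165)]
print(((proj(s,H(P))-[250,170])*5).round())
E
```

```text
[[463. 305.]
 [442. 321.]
 [483. 290.]
 [469. 204.]
 [302. 207.]
 [323. 302.]
 [322. 265.]]
```

```bash
python3 - <<'E'
from h import *
s=cam('scene'); H=lambda a:HR.apply(np.array(a)/1e3)+HC
T=lambda p:(HR.inv().apply(p-HC)*1e3).round(0)
print(((proj(s,H([(22.8,38.9,187),(32,30,187),(32,48,187)]))-[240,150])*4.5).round())
u=[(343,215),(343,219),(344,222),(344,225),(344,227),(344,229),(344,232),(328,230)]
print(T(deep(s,u)))
for y in range(212,236,2): print(y,T(deep(s,[(340,y),(344,y),(348,y)])).tolist(), s['frame'][y,340:350:4].tolist())
c=cam('top'); cr=cv2.resize(c['frame'][130:250,240:400,::-1],None,fx=5,fy=5,interpolation=cv2.INTER_CUBIC); cv2.imwrite('pics/t2.png',cv2.convertScaleAbs(cr,alpha=1.5))
E
```

```text
[[393. 254.]
 [382. 267.]
 [409. 263.]]
[[ 59.  78. 183.]
 [ 35.  85. 135.]
 [ 32.  90. 116.]
 [ 32.  90. 101.]
 [-40. 109.  -2.]
 [-31. 107.  -2.]
 [-20. 105.  -2.]
 [ 24.  42.  77.]]
212 [[52.0, 71.0, 189.0], [52.0, 83.0, 187.0], [48.0, 96.0, 179.0]] [[39, 41, 40], [39, 42, 42], [50, 48, 38]]
214 [[59.0, 69.0, 189.0], [63.0, 80.0, 192.0], [59.0, 93.0, 184.0]] [[40, 43, 42], [40, 41, 42], [57, 57, 52]]
216 [[60.0, 69.0, 182.0], [60.0, 81.0, 179.0], [36.0, 100.0, 147.0]] [[34, 37, 34], [34, 35, 34], [33, 35, 32]]
218 [[63.0, 69.0, 176.0], [62.0, 81.0, 171.0], [38.0, 100.0, 139.0]] [[33, 36, 34], [34, 36, 35], [41, 42, 40]]
220 [[-70.0, 102.0, 0.0], [34.0, 89.0, 128.0], [38.0, 100.0, 130.0]] [[101, 103, 96], [34, 35, 32], [87, 90, 83]]
222 [[-21.0, 90.0, 51.0], [32.0, 90.0, 116.0], [-48.0, 124.0, 11.0]] [[74, 78, 76], [32, 34, 33], [125, 130, 122]]
224 [[-19.0, 90.0, 44.0], [33.0, 90.0, 107.0], [-45.0, 124.0, 4.0]] [[100, 104, 104], [35, 35, 33], [117, 121, 113]]
226 [[-8.0, 88.0, 48.0], [32.0, 90.0, 96.0], [-36.0, 122.0, 6.0]] [[103, 108, 106], [42, 41, 39], [127, 131, 123]]
228 [[3.0, 85.0, 51.0], [-36.0, 109.0, -3.0], [-34.0, 122.0, -3.0]] [[100, 104, 102], [149, 152, 142], [140, 145, 136]]
230 [[-32.0, 94.0, -6.0], [-27.0, 106.0, -1.0], [-23.0, 119.0, 1.0]] [[150, 153, 142], [149, 151, 141], [149, 152, 142]]
232 [[-21.0, 92.0, -1.0], [-20.0, 105.0, -2.0], [-16.0, 118.0, -1.0]] [[151, 152, 143], [151, 153, 143], [139, 141, 133]]
234 [[-14.0, 90.0, -3.0], [-9.0, 103.0, 1.0], [-8.0, 116.0, -1.0]] [[149, 151, 141], [150, 152, 141], [137, 139, 130]]
```

View pics/t2.png

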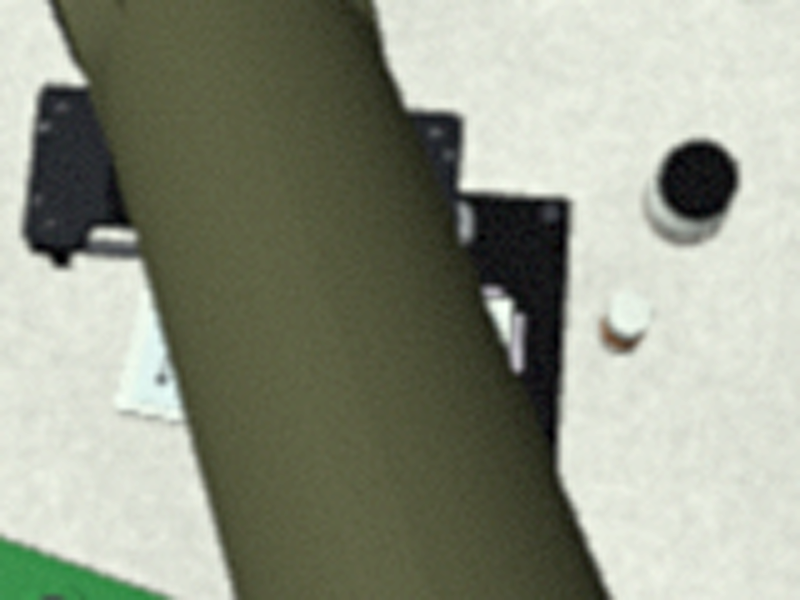

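The arm hides the top view, leaving only the gripper's body, the jar at (700,180) and the vial at (628,315). The scene-camera depth puts the finger at the right x and y. Its lowest visible point is at z ≈ 91 mm, though, about 30 mm above the reported TCP. Nothing is under the finger here, so I'll lower it and check again.

>>> servo_tool:
  series:
    - [[0,0,0.05,0,0,0,0],[0,0,0.1,0,0,0,0],[0,0,0.1,0,0,0,0],[0,0,0.1,0,0,0,0]]

```text
time_s: 3.55
tool_pos: [0.5922, 0.0736, 0.0293]
tool_rot: [180.0, 0.0, -2.2]
force: [0.4, -0.1, -0.6]
grip_width: 0.0003
grasp_force: 0.0
```

```bash
python3 - <<'E'
from h import *
go([])
s=cam('scene'); T=lambda p:(HR.inv().apply(p-HC)*1e3).round(0)
yy,xx=np.mgrid[200:245,325:365]; P=T(deep(s,np.c_[xx.ravel(),yy.ravel()])); f=s['frame'][200:245,325:365].max(2).ravel()
m=(P[:,0]>15)&(P[:,0]<50)&(P[:,1]>70)&(P[:,1]<112)&(P[:,2]>40)&(P[:,2]<140)&(f<60)
Q=P[m]; Q=Q[np.argsort(Q[:,2])]; print(len(Q),Q[:12].tolist(), 'y',np.percentile(Q[:40,1],[0,100]), 'rows',yy.ravel()[m].max())
H=lambda a:HR.apply(np.array(a)/1e3)+HC
print(proj(s,H([(32.8,89,30),(32.8,89,60),(32.8,89,65)])))
E
```

```text
holder TCP [22.7 90.5 29.3] rot [ 1.7999e+02  1.0000e-02 -2.1700e+00] F [ 0.4 -0.1 -0.6] t 3.55
58 [[31.0, 89.0, 65.0], [32.0, 92.0, 65.0], [33.0, 95.0, 66.0], [33.0, 85.0, 68.0], [31.0, 92.0, 69.0], [29.0, 82.0, 69.0], [27.0, 89.0, 70.0], [31.0, 88.0, 70.0], [37.0, 96.0, 71.0], [34.0, 97.0, 71.0], [32.0, 85.0, 72.0], [31.0, 98.0, 73.0]] y [80. 99.] rows 232
[[342.85531485 239.21125893]
 [343.20275479 233.39357739]
 [343.26154767 232.40738116]]
```

The finger tip is now visibly at z ≈ 62 mm, and the finger is about 20 mm wide. Next I sweep the screw round, stopping short of home.

>>> servo_tool:
  series:
    - [[0,0.03,0.012,0,0,0,0],[-0.01,0.08,0.012,0,0,0,0],[-0.013,0.1,0.012,0,0,0,0],[-0.025,0.12,0.012,0,0,0,0],[-0.038,0.14,0.012,0,0,0,0],[-0.05,0.16,0.012,0,0,0,0],[-0.057,0.18,0.012,0,0,0,0],[-0.063,0.195,0.012,0,0,0,0],[-0.068,0.205,0.012,0,0,0,0],[-0.068,0.205,0.012,0,0,0,0]]

```text
time_s: 4.43
tool_pos: [0.5686, 0.0134, 0.0254]
tool_rot: [-180.0, 0.1, -2.2]
force: [-2.0, 2.5, -0.3]
grip_width: 0.0003
grasp_force: 1.5
```

```bash
cat >> h.py <<'E'
def look(name,box=(170,280,250,390),k=5):
    s=cam('scene'); a,b,c,d=box
    cv2.imwrite(name,cv2.convertScaleAbs(cv2.resize(s['frame'][a:b,c:d,::-1],None,fx=k,fy=k,interpolation=cv2.INTER_CUBIC),alpha=1.5)); return s
E
python3 - <<'E'
from h import *
go([]); look('pics/s3.png')
E
```

```text
holder TCP [ 1.4 29.5 25.4] rot [-1.7996e+02  7.0000e-02 -2.1800e+00] F [-2.1  2.5 -0.3] t 4.4333
```

View pics/s3.png

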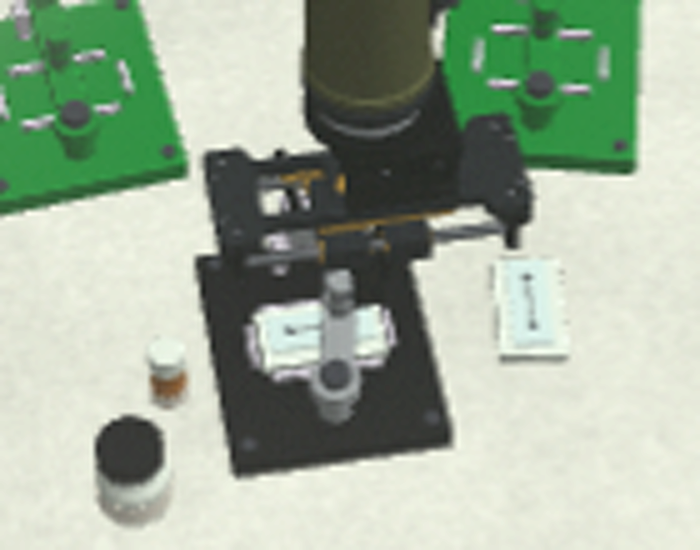

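The strap is nearly home, with the screw at (340,285). I'll creep in until the stop answers.

>>> servo_tool:
  series:
    - [[0,0.01,0,0,0,0,0],[0,0.02,0,0,0,0,0],[0,0.02,0,0,0,0,0]]

```text
time_s: 4.73
tool_pos: [0.5695, 0.0061, 0.0254]
tool_rot: [180.0, -0.0, -2.2]
force: [-1.0, 1.6, -0.0]
grip_width: -0.0
grasp_force: 1.3
```

>>> servo_tool:
  series:
    - [[0,0.005,0,0,0,0,0],[0,0.01,0,0,0,0,0],[0,0.01,0,0,0,0,0]]

```text
time_s: 4.98
tool_pos: [0.5694, 0.0033, 0.0254]
tool_rot: [180.0, -0.0, -2.2]
force: [-2.2, 1.2, 0.7]
grip_width: 0.0006
grasp_force: 0.9
```

>>> servo_tool:
  series:
    - [[0,0.005,0,0,0,0,0],[0,0.01,0,0,0,0,0],[0,0.01,0,0,0,0,0]]

```text
time_s: 5.23
tool_pos: [0.569, 0.001, 0.0254]
tool_rot: [-180.0, 0.0, -2.2]
force: [-1.7, 3.1, -0.2]
grip_width: 0.0005
grasp_force: 1.7
```

>>> servo_tool:
  series:
    - [[0,0.005,0,0,0,0,0],[0,0.007,0,0,0,0,0],[0,0.007,0,0,0,0,0]]

```text
time_s: 5.48
tool_pos: [0.569, 0.001, 0.0254]
tool_rot: [-179.9, -0.0, -2.1]
force: [-1.6, 7.1, -0.6]
grip_width: 0.0003
grasp_force: 3.2
```

>>> servo_tool:
  series:
    - [[0,0.007,0,0,0,0,0],[0,0.007,0,0,0,0,0]]

```text
time_s: 5.65
tool_pos: [0.569, 0.001, 0.0254]
tool_rot: [-179.7, -0.0, -2.1]
force: [-1.9, 10.2, -0.8]
grip_width: 0.0005
grasp_force: 4.8
```

>>> servo_tool:
  series:
    - [[0,-0.04,0,0,0,0,0],[0,-0.04,-0.1,0,0,0,0],[0,-0.04,-0.2,0,0,0,0],[0,-0.04,-0.3,0,0,0,0],[0,-0.04,-0.4,0,0,0,0],[0,-0.04,-0.4,0,0,0,0]]

```text
time_s: 6.15
tool_pos: [0.5745, 0.0077, 0.1525]
tool_rot: [179.9, -0.7, -2.2]
force: [1.2, 0.1, 0.9]
grip_width: 0.0006
grasp_force: 0.0
```

```bash
python3 - <<'E'
from h import *
go([(-57,30,110)]); s=look('pics/s4.png')
T=lambda p:(HR.inv().apply(p-HC)*1e3).round(1)
E
```

```text
holder TCP [  7.5  24.  152.5] rot [179.85  -0.74  -2.24] F [1.2 0.2 0.9] t 6.15
(-57, 30, 110) [-0.217  -0.0202  0.1387] [ 0.0008 -0.0041 -0.0002]
```

View pics/s4.png

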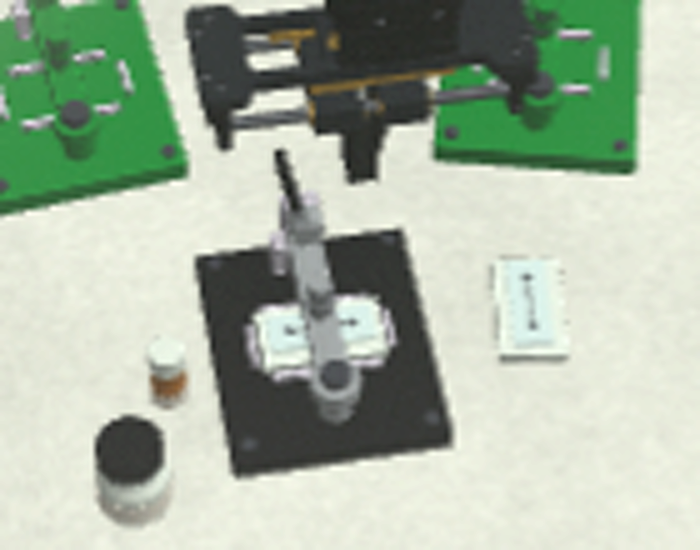

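The strap lies straight from the pivot at (335,378) to under the cam at (305,225), so it is home. The lever is still up at (285,165). Next I go beside the lever on its +y side.

>>> servo_tool:
  series:
    - [[-0.13,-0.02,0,0,0,0,0],[-0.22,-0.02,0,0,0,0,0],[-0.22,-0.02,0,0,0,0,0],[-0.22,-0.02,0.1,0,0,0,0],[-0.22,-0.02,0.2,0,0,0,0],[-0.22,-0.02,0.24,0,0,0,0],[-0.22,-0.02,0.24,0,0,0,0],[-0.22,-0.02,0.24,0,0,0,0]]

```text
time_s: 6.87
tool_pos: [0.5036, 0.017, 0.073]
tool_rot: [-180.0, 0.1, -2.2]
force: [-0.0, -0.2, 0.4]
grip_width: 0.0001
grasp_force: 0.0
```

```bash
python3 - <<'E'
from h import *
go([(-60,4,78),(-60,-10.5,74),(-60,-23,66),(-60,-32.7,54),(-60,-37,45),(-60,-39.6,37)]); look('pics/s5.png')
E
```

```text
holder TCP [-63.6  30.6  73. ] rot [-1.80e+02  7.00e-02 -2.19e+00] F [-0.  -0.2  0.4] t 6.8667
(-60, 4, 78) [ 0.012   0.0885 -0.0166] [-0.      0.0004  0.0001]
(-60, -10.5, 74) [ 0.012   0.1368 -0.0032] [-0.      0.0004  0.0001]
(-60, -23, 66) [0.012  0.1785 0.0234] [-0.      0.0004  0.0001]
(-60, -32.7, 54) [0.012  0.2108 0.0634] [-0.      0.0004  0.0001]
(-60, -37, 45) [0.0121 0.2252 0.0934] [-0.      0.0004  0.0001]
(-60, -39.6, 37) [0.0121 0.2339 0.1201] [-0.      0.0004  0.0001]
```

View pics/s5.png

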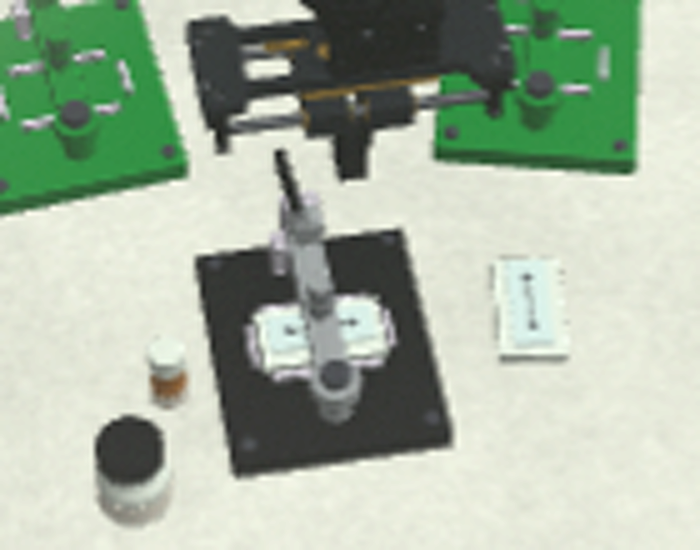

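The finger at (350,165) is level with the handle at (285,165) and on its +y side. Sweeping the lever over.

>>> servo_tool:
  series:
    - [[0.012,0.05,-0.015,0,0,0,0],[0.012,0.09,-0.015,0,0,0,0],[0.012,0.115,-0.01,0,0,0,0],[0.012,0.14,0,0,0,0,0],[0.012,0.16,0.01,0,0,0,0],[0.012,0.18,0.023,0,0,0,0],[0.012,0.197,0.043,0,0,0,0],[0.012,0.211,0.063,0,0,0,0],[0.012,0.219,0.08,0,0,0,0],[0.012,0.226,0.095,0,0,0,0],[0.012,0.23,0.107,0,0,0,0],[0.012,0.23,0.107,0,0,0,0]]

```text
time_s: 7.92
tool_pos: [0.5034, -0.0522, 0.0399]
tool_rot: [-180.0, 0.1, -2.2]
force: [-0.3, -0.6, 0.2]
grip_width: 0.0007
grasp_force: 0.0
```

>>> servo_tool:
  series:
    - [[0,0.004,0.006,0,0,0,0],[0,0.004,0.012,0,0,0,0],[0,0.004,0.012,0,0,0,0]]

```text
time_s: 8.17
tool_pos: [0.5034, -0.0528, 0.0369]
tool_rot: [-180.0, 0.1, -2.2]
force: [-1.4, -0.2, 0.1]
grip_width: 0.0006
grasp_force: 0.3
```

```bash
python3 - <<'E'
from h import *
go([]); look('pics/s6.png')
E
```

```text
holder TCP [-61.1 -39.2  36.9] rot [-1.80e+02  1.30e-01 -2.16e+00] F [-1.4 -0.3  0.1] t 8.1667
```

View pics/s6.png

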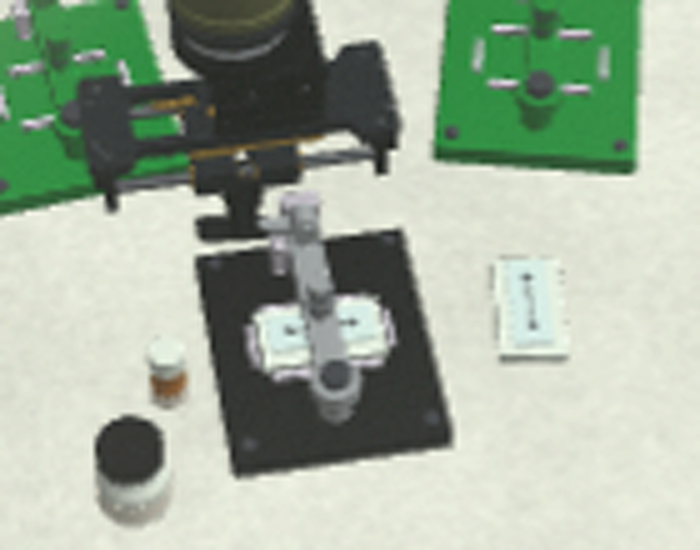

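The lever lies almost level at (220,225) with the finger on top of it. Pressing down until the stop answers.

>>> servo_tool:
  series:
    - [[0,0,0.006,0,0,0,0],[0,0,0.01,0,0,0,0],[0,0,0.01,0,0,0,0]]

```text
time_s: 8.47
tool_pos: [0.5042, -0.0532, 0.0344]
tool_rot: [180.0, 0.0, -2.2]
force: [-0.7, -0.1, 1.7]
grip_width: 0.0005
grasp_force: 0.7
```

>>> servo_tool:
  series:
    - [[0,0,0.006,0,0,0,0],[0,0,0.01,0,0,0,0],[0,0,0.01,0,0,0,0]]

```text
time_s: 8.72
tool_pos: [0.5046, -0.0534, 0.0326]
tool_rot: [179.9, 0.0, -2.2]
force: [-3.9, 0.4, 9.5]
grip_width: 0.0004
grasp_force: 4.9
```

>>> servo_tool:
  series:
    - [[0,0,0.005,0,0,0,0],[0,0,0.008,0,0,0,0],[0,0,0.008,0,0,0,0]]

```text
time_s: 8.97
tool_pos: [0.5047, -0.0535, 0.0321]
tool_rot: [179.9, 0.0, -2.2]
force: [-8.6, -0.2, 24.4]
grip_width: 0.0002
grasp_force: 12.0
```

Hard stop: the force rose to 24 N with almost no travel. Now I lift straight up, move away and check.

>>> servo_tool:
  series:
    - [[0,0,-0.03,0,0,0,0],[0,0,-0.13,0,0,0,0],[0,0,-0.25,0,0,0,0],[0,0,-0.37,0,0,0,0],[0,0,-0.5,0,0,0,0],[0,0,-0.5,0,0,0,0],[0,0,-0.5,0,0,0,0]]

```text
time_s: 9.55
tool_pos: [0.5067, -0.053, 0.1816]
tool_rot: [179.9, -0.3, -2.2]
force: [-0.7, 0.2, -1.0]
grip_width: 0.0004
grasp_force: 0.0
```

```bash
python3 - <<'E'
from h import *
go([]); s=look('pics/s7.png')
H=lambda a:HR.apply(np.array(a)/1e3)+HC
e=lambda q:(-62,-70*np.sin(q+.2),60+70*np.cos(q+.2))
print(((proj(s,H([e(1.3),e(1.2),e(1.1),(0,0,78),(-70,0,48)]))-[250,170])*5).round())
E
```

```text
holder TCP [-57.9 -39.2 181.6] rot [179.94  -0.33  -2.17] F [-0.7  0.2 -1. ] t 9.55
[[193. 231.]
 [194. 224.]
 [196. 217.]
 [316. 278.]
 [299. 224.]]
```

View pics/s7.png

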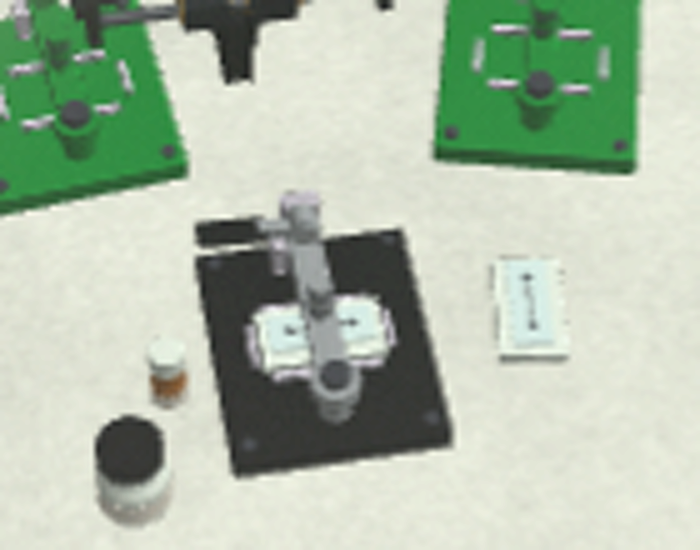

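The lever's end is at (196,235), matching the fully-down prediction of (193,231). The strap is straight under the cam, and the spare, vial, jar and chip haven't moved. Handing in.

```bash
python3 -c "
from cell import env
print(env.sign_off())"
```

```text
the job is handed in; nothing more can be done
None
```

The job is handed in: the strap was pushed home against its stop first, then the cam lever was pressed fully down to its stop. The last picture shows both in place and the chip, spare carrier, vial and jar not visibly moved; sign-off returned no verdict.

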